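# Stamp the brass tag with the spring striker

### The arm

A 7-joint arm with a two-finger parallel gripper is mounted at the origin on the work surface. World frame = base frame: x ahead of the robot, y to its left, z up, the work surface at z = 0. Lengths are in m, angles in rad, forces in N, time in s.
With the tool pointing down it reaches from about 0.35 to 0.9 m from the base axis. Payload 7.2 kg.
Tool frame: the origin (TCP) lies midway between the tips of the shut fingers; the grasp point (between the pads) lies 19 mm behind it; z points along the fingers, y is the line along which they close (so a half turn about z gives the same grasp; the last joint's range is limited). The gripper opens to 85 mm and grips with 20 to 120 N. Pads are 22 mm wide; open, the fingers measure 114 mm over their backs; the gripper's body (76 mm by 85 mm) begins 54 mm behind the grasp point. The pads swing forward as they close: fully open they stand 13 mm farther back than shut.
Start: joints at [1.036, 0.411, -0.013, 1.596, 0.006, 1.134, -0.082], TCP at [0.281, -0.558, 0.231] pointing down, gripper open.
Joint ranges: [-2.95, 2.95], [-0.29, 1.99], [-1.47, 1.44], [0.14, 2.54], [-1.03, 4.17], [0.13, 1.85], [-2.86, 2.86]. Speed limits (rad/s): [2.39, 2.39, 3.01, 3.01, 3.14, 3.14, 3.14].

### API

Orientations are given as a rotation vector (axis times angle).
In Python, from station import arm gives the robot as it stands. The module is installed in compiled form; this text tells all that it offers.
- The arm moves only by the shell command python3 -m handwheel 'ROWS'. ROWS is a JSON object of lists of equal length, an entry for each row: "offset": the shift along the world's x, y, z in mm, a list of three; "twist": the turn, a rotation vector about the world's x, y, z in rad, a list of three; "gripper": the finger opening in mm, from 0 to 85.4. A call has 1 to 12 rows; each row shifts and turns the commanded pose from where the row before left it; what a row does not reach is not made up. A row lasts 1/8 s, in which the tool goes at most 62.5 mm and 10.7 degrees, less where a joint would pass 70% of its speed; a pose out of reach is approached as far as the arm can. A call with a gripper value outside its range is refused whole. The fingers move at their own pace and stop on an object; the grip force is fixed at half the most. Time passes only in rows, so rows that do not move let the fingers close. It gives the time, the measured TCP pose, the force, the opening and the grip force at its end, in the units of the state.
- arm.read_state(): the state, without advancing time (a new reading comes with each control period).
- arm.capture(name): name is "side" or "top"; returns the picture (400x640x3 uint8, blue, green, red); there is no depth.
- arm.get_calibration(name): a dict with "fx", "fy", "cx", "cy" (pixels), "T" (4x4, takes a point from camera to world coordinates). Camera axes: x right, y down, z forward; pixel columns grow to the right and rows downward; lengths in m; the calibration is good to about 2 mm. A picture is of the moment at which its call begins. get_calibration takes no time and is no camera call.
- arm.hand_in(): hands the job in; it is judged then, once.
The state is a dict: "time": time; "joint_positions": joint angles; "dq": joint speeds; "joint_efforts": joint torques, N m; "eef_pos": TCP position; "ee_rot": TCP orientation; "wrist_force": force on the tool from outside, world axes, zero at the start; "wrist_torque": the same for the moment, N m; "width": finger opening in m; "grasp_force": force on a finger pad.
Only numpy, scipy, OpenCV 4.12 (cv2) and the standard library are available. Lean on these libraries where they do the work, as an engineer would, in place of code of your own. Each camera call takes 0.05 s, during which the arm holds its last target. There are 200 camera calls.

### The job

Stamp the brass tag in the blue striker: push its round red pad down until the hammer arm catches and stays up by itself when you let go, then press its yellow trigger so that the hammer snaps down on the tag. Leave the green striker uncocked.

Things in the scene. Friction and masses are not known exactly. Their poses are not given: they have to be found in the camera images.
- blue_pad (a point): Top centre of the red cocking pad (38 mm wide) at the tail end of the blue striker's arm; 159 mm up at rest, tilted 13 deg. Pushed straight down with closed fingers it goes 53 mm down and 5 mm towards the trigger to the catch (needs 3 mm more to click; stop 14 mm beyond); 3 N at first, up to 12 N riding over the sear 15 mm before the catch. Let go, it stays down if caught, else springs up.
- blue_trigger (a point): Top centre of the blue striker's yellow trigger plate (36 mm along the base, 44 across) on a brass lever; 75 mm up, 100 mm from the pad at rest, towards the robot. Pressed down with closed fingers it frees the arm after about 28 mm (stop at 39 mm; 1 to 4 N); it springs back up. The pad flies up beside the fingers then.
- blue_arm (a joint): Hammer arm angle, rad: 0 at rest (head down on the tag); grows as the red pad goes down and the hammer rises; the sear holds it at about 0.45, stop 0.57. The striker is a fixed tool on a blue base 360 x 90 x 20 mm; in a line along it from the robot's end: trigger, red pad, sear hook, pivot (130 mm up, level axis across the base, 114 mm from the pad), hammer over brass tag.
- green_arm (a joint): The same for the green striker, an identical tool on a green base with a steel tag, beside the blue one (left or right): stays at 0.

How it is judged:
On the way, in this order (a step that is already met when the one before it is completed fails the run):
1. the blue striker's arm is held up by its sear while the fingers touch nothing (value of joint blue_arm above 0.38 rad and contact force between the fingers and anything else below 0.3 N), for 0.3 s.
2. the blue striker's hammer snaps down (velocity of joint blue_arm below -2 rad/s).
At the end, for the whole second after the job is handed in: the blue arm is back down on its tag (within 0.08 rad) and at rest, and the green arm is down too (within 0.08 rad) (value of joint each of blue_arm, green_arm below 0.08 rad and velocity of joint blue_arm between -0.2 and 0.2 rad/s); the robot touches nothing.
It fails at once if the green striker's arm is cocked or lifted by more than 0.25 rad (value of joint green_arm above 0.25 rad).
It also fails if it takes over 35 s, if anything falls off the work surface, if the arm or the gripper's body presses on something with over 40 N, if the wrist force passes 120 N, or if a joint passes its speed limit or range.

## Working session

There is one attempt and no reset: what is moved stays moved. The work goes in short steps, Python scripts to look and compute and a shell command to move; the robot and the scene stay as the last step left them, time stands still between calls to the robot, and variables do not carry over. Pictures are saved under pics/ and viewed, at most 10 in all, crops included, and the job is handed in when it is done.

```bash
mkdir -p pics
python3 - <<'E'
from station import arm
import cv2,numpy as np
for n in("top","side"):
    im=arm.capture(n); cv2.imwrite(f"pics/{n}0.png",im); c=arm.get_calibration(n); print(n,c["fx"],c["fy"],c["cx"],c["cy"]);print(np.round(c["T"],3))
s=arm.read_state();print(s["time"],s["eef_pos"],s["ee_rot"],s["wrist_force"],s["width"])
E
```

```text
top 464.02177780391395 464.02177780391395 315.996045781024 197.3230128883959
[[ 0.022 -0.995  0.102  0.473]
 [-1.    -0.021  0.011 -0.034]
 [-0.009 -0.102 -0.995  1.211]
 [ 0.     0.     0.     1.   ]]
side 503.37981985328526 503.37981985328526 327.3548925272233 211.28097110638146
[[-0.968 -0.189  0.166  0.449]
 [-0.251  0.721 -0.645  0.605]
 [ 0.002 -0.666 -0.746  0.883]
 [ 0.     0.     0.     1.   ]]
0.1 [ 0.2810328  -0.55777347  0.23054466] [-3.05510633e+00 -7.26272079e-01  6.61830166e-04] [1.14222241 0.52101649 0.12733959] 0.08537351171914156
```

View pics/top0.png

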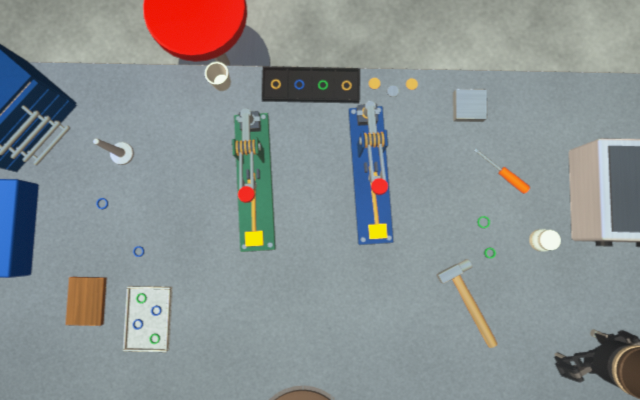

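View pics/side0.png

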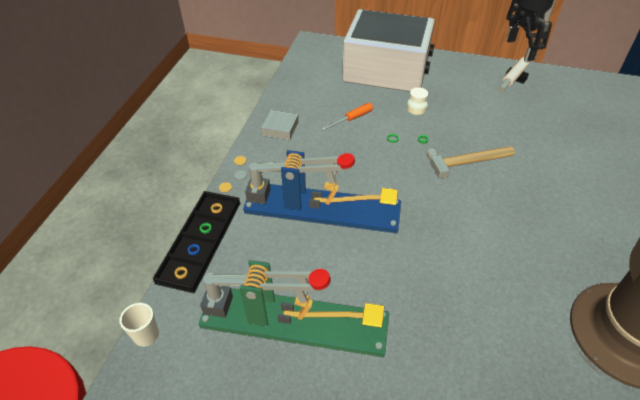

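The top view shows the blue striker with its pad near (379,186) and trigger near (377,231). The green one is to its left, with its pad at (246,194). In the side view the blue pad is at (346,160) and the trigger at (389,197).

```bash
cat > h.py <<'E'
from station import arm
import cv2,numpy as np
def ray(n,p):
    c=arm.get_calibration(n);T=np.array(c["T"]);d=T[:3,:3]@[(p[0]-c["cx"])/c["fx"],(p[1]-c["cy"])/c["fy"],1];return T[:3,3],d/np.linalg.norm(d)
def plane(n,p,z):
    o,d=ray(n,p);return o+d*(z-o[2])/d[2]
def two(p,q):
    o,d=ray("top",p);a,b=ray("side",q);s=np.linalg.lstsq(np.c_[d,-b],a-o,rcond=None)[0];u,v=o+s[0]*d,a+s[1]*b
    return (u+v)/2,np.linalg.norm(u-v)
def blob(im,col,box):
    h=cv2.cvtColor(im,cv2.COLOR_BGR2HSV)
    if col=="red": m=cv2.inRange(h,(0,170,90),(6,255,255))|cv2.inRange(h,(174,170,90),(180,255,255))
    elif col=="yellow": m=cv2.inRange(h,(25,150,120),(35,255,255))
    else: m=cv2.inRange(h,(105,120,40),(125,255,255))
    x0,y0,x1,y1=box;k=np.zeros_like(m);k[y0:y1,x0:x1]=m[y0:y1,x0:x1]
    c=max(cv2.findContours(k,cv2.RETR_EXTERNAL,cv2.CHAIN_APPROX_NONE)[0],key=cv2.contourArea)
    M=cv2.moments(c);return np.array([M["m10"],M["m01"]])/M["m00"],c
E
python3 - <<'E'
from h import *
np.set_printoptions(precision=4,suppress=True)
t=cv2.imread("pics/top0.png");s=cv2.imread("pics/side0.png")
for col,z,bt,bs in(("red",.157,(360,170,400,205),(330,145,365,175)),("yellow",.073,(360,215,400,245),(375,183,402,210))):
    p,c=blob(t,col,bt);q,d=blob(s,col,bs);print(col,p,cv2.boundingRect(c),q,cv2.boundingRect(d),plane("top",p,z),plane("side",q,z),two(p,q))
for p in [(349,109),(383,106),(393,241),(358,245)]: print(plane("top",p,.02))
_,c=blob(t,"blue",(340,95,400,250));r=cv2.minAreaRect(c);print(r);print([plane("top",x,.02)[:2] for x in cv2.boxPoints(r)])
E
```

```text
red [379.2388 186.1022] (372, 179, 16, 15) [345.4366 160.4051] (337, 154, 17, 14) [ 0.6093 -0.1656  0.157 ] [ 0.6102 -0.1737  0.157 ] (array([ 0.6083, -0.1645,  0.1656]), np.float64(8.491038846939204e-05))
yellow [377.4556 230.9229] (369, 224, 18, 15) [388.4057 195.8736] (381, 189, 16, 15) [ 0.5098 -0.1726  0.073 ] [ 0.5101 -0.1749  0.073 ] (array([ 0.5098, -0.1722,  0.0758]), np.float64(0.000245960972302765))
[ 0.8297 -0.1018  0.02  ]
[ 0.8395 -0.191   0.02  ]
[ 0.4867 -0.2189  0.02  ]
[ 0.4746 -0.1298  0.02  ]
((370.3656311035156, 174.93588256835938), (136.51486206054688, 34.35033416748047), 85.76361083984375)
[array([ 0.832 , -0.0996]), array([ 0.8406, -0.1895]), array([ 0.4848, -0.2177]), array([ 0.4764, -0.1305])]
```

```bash
python3 -m handwheel '{"offset":[[33,39,0],[33,39,0],[33,39,0],[33,39,0],[33,39,0],[33,39,0],[33,39,0],[33,39,0],[33,39,0],[31,42,0],[0,0,0],[0,0,0]],"twist":[[0,0,0],[0,0,0],[0,0,0],[0,0,0],[0,0,0],[0,0,0],[0,0,0],[0,0,0],[0,0,0],[0,0,0],[0,0,0],[0,0,0]],"gripper":[0,0,0,0,0,0,0,0,0,0,0,0]}'
python3 - <<'E'
from h import *
cv2.imwrite("pics/s1.png",cv2.resize(arm.capture("side")[40:270,180:480],None,fx=2.4,fy=2.4))
E
```

```text
time: 1.6
eef_pos: [0.6088, -0.1655, 0.2307]
ee_rot: [3.056, 0.727, -0.002]
wrist_force: [-1.1, -0.9, -1.0]
width: 0.0001
grasp_force: 0.0
```

View pics/s1.png

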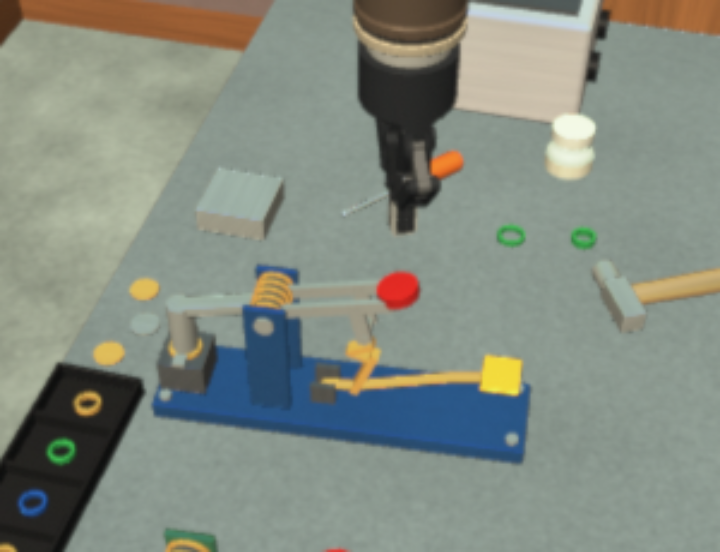

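The closed fingers hang right above the red pad: the tip is at crop (403,228) and the pad at (398,290). Next I push down.

```bash
python3 -m handwheel '{"offset":[[0,0,-30],[0,0,-30],[0,0,-10],[0,0,-10],[0,0,-8],[-1,0,-8],[-1,0,-8]],"twist":[[0,0,0],[0,0,0],[0,0,0],[0,0,0],[0,0,0],[0,0,0],[0,0,0]],"gripper":[0,0,0,0,0,0,0]}'
```

```text
time: 2.52
eef_pos: [0.6083, -0.1661, 0.1289]
ee_rot: [3.055, 0.725, 0.004]
wrist_force: [0.3, -1.6, 7.5]
width: -0.0001
grasp_force: 3.4
```

```bash
python3 -m handwheel '{"offset":[[-1,0,-7],[-1,0,-7],[-1,0,-7],[0,0,-7],[0,0,0]],"twist":[[0,0,0],[0,0,0],[0,0,0],[0,0,0],[0,0,0]],"gripper":[0,0,0,0,0]}'
```

```text
time: 3.15
eef_pos: [0.6071, -0.1656, 0.1023]
ee_rot: [3.054, 0.726, 0.01]
wrist_force: [-0.7, -0.9, 12.6]
width: -0.0001
grasp_force: 6.1
```

```bash
python3 -m handwheel '{"offset":[[0,0,-3],[0,0,-3],[0,0,0]],"twist":[[0,0,0],[0,0,0],[0,0,0]],"gripper":[0,0,0]}'
```

```text
time: 3.52
eef_pos: [0.6077, -0.1657, 0.1003]
ee_rot: [3.052, 0.725, 0.013]
wrist_force: [-11.2, 2.6, 42.3]
width: -0.0002
grasp_force: 21.2
```

Run:
```python
from h import *
cv2.imwrite("pics/s2.png",cv2.resize(arm.capture("side")[90:250,230:430],None,fx=3.7,fy=3.7,interpolation=cv2.INTER_CUBIC))
print(arm.read_state()["wrist_force"],arm.read_state()["wrist_torque"])
```

```text
[-11.49541613   1.96273448  39.88422732] [0.47880456 2.1225719  0.03472795]
```

View pics/s2.png

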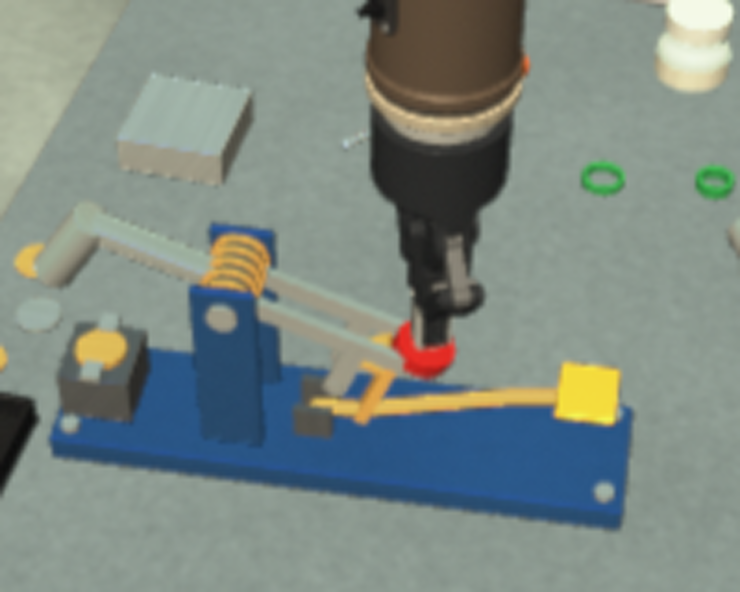

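The hammer is clearly raised, with the head at crop (90,220). The fingers sit on the tilted red pad at (425,345). The force looks like the end stop, so I let go gently.

```bash
python3 -m handwheel '{"offset":[[0,0,5],[0,0,6],[0,0,8],[0,0,10],[0,0,15],[0,0,25],[0,0,0],[0,0,0],[0,0,0],[0,0,0]],"twist":[[0,0,0],[0,0,0],[0,0,0],[0,0,0],[0,0,0],[0,0,0],[0,0,0],[0,0,0],[0,0,0],[0,0,0]],"gripper":[0,0,0,0,0,0,0,0,0,0]}'
python3 - <<'E'
from h import *
s=arm.capture("side");cv2.imwrite("pics/s3.png",cv2.resize(s[90:250,230:430],None,fx=3.7,fy=3.7,interpolation=cv2.INTER_CUBIC))
p,c=blob(s,"yellow",(375,170,415,220));print(p,plane("side",p,.073))
E
```

```text
time: 4.82
eef_pos: [0.6039, -0.1651, 0.1616]
ee_rot: [-3.056, -0.727, 0.002]
wrist_force: [0.0, 0.5, 0.7]
width: -0.0001
grasp_force: 0.0
[388.47259659 195.81042228] [ 0.51000514 -0.17514204  0.073     ]
```

View pics/s3.png

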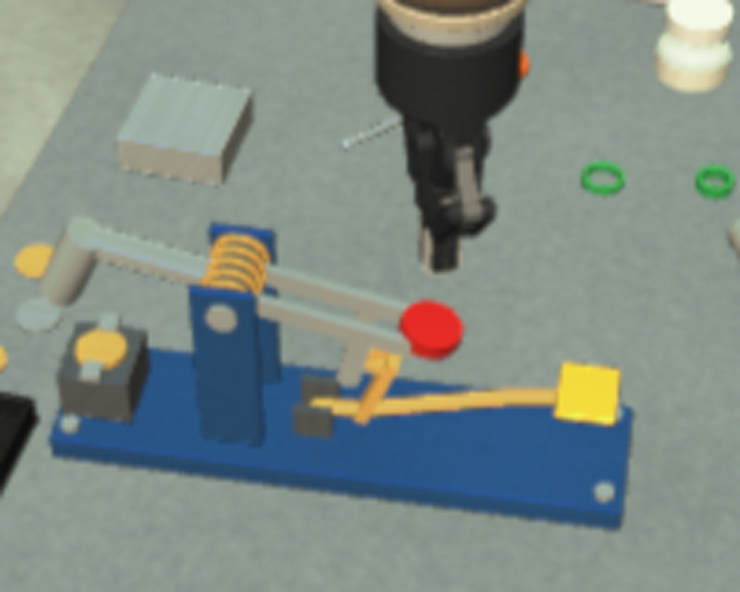

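The hammer stays up on the sear: the head is at (80,230), the sear hook is engaged at (380,365), and the fingers are free at (440,265). Now the trigger.

```bash
python3 -m handwheel '{"offset":[[-33,-3,0],[-33,-3,0],[-32,-2,0],[0,0,0],[0,0,-30],[0,0,-30],[0,0,-15],[0,0,-10],[0,0,-8],[0,0,0]],"twist":[[0,0,0],[0,0,0],[0,0,0],[0,0,0],[0,0,0],[0,0,0],[0,0,0],[0,0,0],[0,0,0],[0,0,0]],"gripper":[0,0,0,0,0,0,0,0,0,0]}'
```

```text
time: 6.12
eef_pos: [0.5065, -0.1731, 0.0692]
ee_rot: [3.056, 0.727, 0.0]
wrist_force: [1.1, 0.6, 0.6]
width: 0.0
grasp_force: 0.0
```

```bash
python3 -m handwheel '{"offset":[[0,0,-8],[0,0,-8],[0,0,-6],[0,0,-5],[0,0,-2],[0,0,0],[0,0,0]],"twist":[[0,0,0],[0,0,0],[0,0,0],[0,0,0],[0,0,0],[0,0,0],[0,0,0]],"gripper":[0,0,0,0,0,0,0]}'
python3 - <<'E'
from h import *
s=arm.capture("side");cv2.imwrite("pics/s4.png",cv2.resize(s[90:250,230:430],None,fx=3.7,fy=3.7,interpolation=cv2.INTER_CUBIC))
E
```

```text
time: 7.0
eef_pos: [0.5062, -0.1731, 0.0404]
ee_rot: [3.056, 0.727, -0.0]
wrist_force: [-0.6, -0.4, 1.9]
width: 0.0001
grasp_force: 0.5
```

View pics/s4.png

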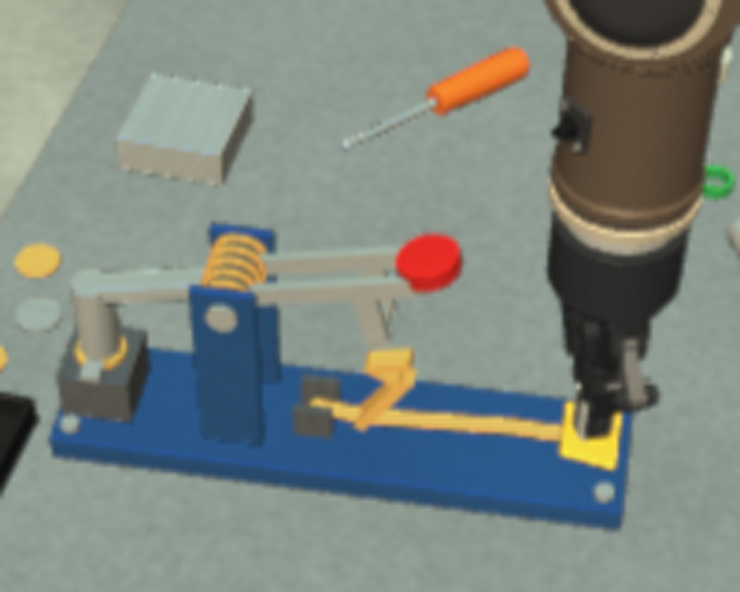

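The hammer has snapped down on the tag at (97,340), and the pad is back up at (428,262). I retreat straight up and hand in.

```bash
python3 -m handwheel '{"offset":[[0,0,15],[0,0,20],[0,0,30],[0,0,40],[-10,0,40],[-10,0,30],[0,0,0],[0,0,0],[0,0,0],[0,0,0]],"twist":[[0,0,0],[0,0,0],[0,0,0],[0,0,0],[0,0,0],[0,0,0],[0,0,0],[0,0,0],[0,0,0],[0,0,0]],"gripper":[0,0,0,0,0,0,0,0,0,0]}'
python3 - <<'E'
from h import *
s=arm.capture("side");print(blob(s,"red",(330,145,365,175))[0]);print(arm.hand_in())
E
```

```text
time: 8.3
eef_pos: [0.486, -0.1729, 0.2144]
ee_rot: [-3.055, -0.727, 0.002]
wrist_force: [0.1, -0.3, -0.7]
width: -0.0002
grasp_force: 0.0
[345.43657817 160.40511308]
the job is handed in; nothing more can be done
None
```

I cocked the blue striker until it held on its sear by itself, then pressed its trigger so the hammer snapped down on the tag; I never touched the green striker, and I handed the job in at about 8 s with the robot clear (the verdict was not shown).

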